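Index the grow-lamp arm one hole towards the succulent

TASK

Swing the grow lamp exactly one hole towards the potted succulent: hook a fingertip under the pull ring (hook it gently, do not pinch or force it), lift the spring pin out of its hole, push the arm round to the next hole on the succulent's side, and let the pin drop fully home there. Nothing is to be gripped or picked up, and the things standing around the lamp stay where they are. Finish clear of everything.

Things in the scene. Friction and masses are not known exactly. Their poses are not given: they have to be found in the camera images.
- bracket: Grow-lamp bracket, fixed: dark steel foot plate 190 x 130 x 12 mm with a steel index arc (top 40 mm above the table, five holes 20 degrees apart on a 110 mm radius). Origin on the table surface on the vertical pivot axis of the arm. x: from the pivot through the middle hole (horizontal, away from the robot to within 15 degrees); y: left of that; z up. Pivot hub 64 mm high.
- lamp_arm (a joint): Swing of the aluminium lamp arm about the bracket's z axis, rad. 0 = pin over the middle hole (start); positive = towards the bracket's +y. Holes at -0.698, -0.349, 0, 0.349, 0.698; with the pin home 0.014 of play each way. Bar 24 mm wide, top at 51 mm; collar 22 mm across under the pin, top 65 mm. Turns with light friction (about 1 N at the ring); stays where left when the pin is up.
- index_pin (a joint): Lift of the spring pin, m: 0 = home in a hole, 0.012 = its tip just clears the index arc, 0.030 = upper stop. Spring and weight pull it down: 3.3 N when home, 5 N at 15 mm. Let go between holes it rides on the arc at 0.012 and drops in when the arm is pushed over a hole.
- pull_ring (a point): Centre of the rigid steel pull ring on the pin: 50 mm inside diameter, 6 mm bar. Pin home: 110 mm above the table, 131 mm from the pivot axis. Axes: x along the arm away from the pivot, z up. Its plane rises outward at 40 degrees: lowest point on the pin stem (92 mm up, 110 mm from the pivot), highest 128 mm up, 153 mm out. A finger tilted 30 to 45 degrees from vertical, tip outward, passes through.
- lamp_face (a point): Centre of the underside of the white round lamp head, 104 mm across, 34 mm high, 145 mm above the table, 275 mm from the pivot along the arm. It is carried by the arm on a 12 mm stalk that rises 202 mm from the pivot.
- succulent: Green succulent in a white ceramic pot, 80 mm across, pot 66 mm, with leaves about 100 mm high, loose; stands either left or right beyond the arc, about 20 degrees to the side of the arm as seen from the pivot and 285 mm from it, opposite the cloche. Origin: centre of its underside.
- cloche: Clear glass dome with a knob, 97 mm across, 133 mm high, loose, on the other side from the succulent. Origin: centre of its underside.
- dibber: Wooden dibber, a pointed stick 178 mm long and 30 mm thick lying on the table, loose. Origin: on the table under its middle; its x runs from tip to handle.
- mister: Steel mister bottle with black pump head, 66 mm across, 165 mm high, loose. Origin: centre of its underside.
- clay_pot: Empty terracotta pot, 70 mm across, 60 mm high, loose. Origin: centre of its underside.
- feed_jar: Amber glass jar with black cap, 52 mm across, 70 mm high, loose. Origin: centre of its underside.
Not all that is in view belongs to the job. What is shaped like the succulent but blue or purple is not meant.

How it is judged:
By the outcome, as a careful person would: the job done as asked, in the order asked, and still so for the second after the job is handed in, with the robot touching nothing.
It also fails if it takes over 38 s, if anything falls off the work surface, if the arm or the gripper's body presses on something with over 40 N, if the wrist force passes 120 N, or if a joint passes its speed limit or range.

ROBOT

A 6-joint arm with a two-finger parallel gripper is mounted at the origin on the work surface. World frame = base frame: x ahead of the robot, y to its left, z up, the work surface at z = 0. Lengths are in m, angles in degrees, forces in N, time in s.
With the tool pointing down it reaches from about 0.275 to 0.75 m from the base axis. Payload 10.2 kg.
Tool frame: the origin (TCP) lies at the very end of the fingers, on their centre line; the grasp point (between the pads) lies robot.grip_depth behind it (robot.grip_depth is the distance from the TCP to the grasp point, in m); z points along the fingers, x is the direction in which the jaws open and shut, and the axes are right-handed (so a half turn about z gives the same grasp; the last joint's range is limited). The gripper opens to 85 mm and grips with 20 to 120 N. Pads are 22 mm wide; open, the fingers measure 114 mm over their backs; the gripper's body (76 mm by 85 mm) begins 54 mm behind the grasp point. The pads swing forward as they close: fully open they stand 13 mm farther back than shut.
Start: joints at [60.138, 17.928, 85.812, -0, 76.261, -12.8], TCP at [0.154, 0.502, 0.231] pointing down, gripper open.
Joint ranges: [-168.41, 168.41], [-55.51, 124.54], [10.69, 146.95], [-70.63, 250.63], [1, 178], [-165.06, 165.06]. Speed limits (degrees/s): [136.94, 136.94, 172.46, 180, 180, 180].

INTERFACE

Orientations are given as a 3x3 rotation matrix whose columns are the frame's x, y, z axes.
In Python, from station import robot, viewer, finder gives the robot as it stands.
- The arm moves only by the shell command python3 -m inch 'ROWS' [OPENING] [FORCE]. ROWS is JSON, a list of rows, each a list of 2 entries, a list of its own where there are three numbers: the shift along the tool's x, y, z in units of 30 mm (1.0 is 30 mm), then the turn about the tool's z in units of 6 degrees (1.0 is 6 degrees). A call has exactly 8 rows; each row is the pose to reach, as a shift and turn from the pose measured when the call began, along the tool's axes at that moment; what a row does not reach only later rows make up. A row lasts 1/12 s, in which the tool goes at most 41.7 mm and 7.16 degrees, less where a joint would pass 70% of its speed; a pose out of reach is approached as far as the arm can. A call with a gripper value outside its range is refused whole. OPENING is the closure in counts, from 0 (fully open) to 255 (shut), set as the call begins (- or left out, the last holds). The fingers move at their own pace and stop on an object; FORCE is the grip in N (left out, the last holds). Time passes only in rows, so rows that repeat a pose let the fingers close, or fill a call up. It gives the time, the measured TCP pose, the force and the opening at its end, in the units of the state.
- robot.sense(): the state, without advancing time (a new reading comes with each control period).
- viewer.read_camera(name): name is "scene" or "top"; returns the picture (420x560x3 uint8, blue, green, red); there is no depth.
- viewer.camera_info(name): a dict with "fx", "fy", "cx", "cy" (pixels), "rvec" (rotation vector, rad) and "tvec" (3), from world to camera coordinates, as OpenCV has them. Camera axes: x right, y down, z forward; pixel columns grow to the right and rows downward; lengths in m; the calibration is good to about 2 mm. A picture is of the moment at which its call begins. camera_info takes no time and is no camera call.
- robot.hand_in(): hands the job in, once; it reports no verdict.
Trained networks look in the newest picture that a camera, given by its name, has taken for a name from the list of things; names that differ only in an ending like _2 or _b are one class to them, and where a whole thing is asked for, a point or a joint stands for the part that bears it (a point fixed in the world has none). Each returns a list of dicts, best first, with "confidence" (0 to 1); they miss things now and then, are a little off and sometimes report something else, mostly with a low value. They report only what shows in the picture. A call takes as long as a camera call. They do not tell look-alikes from the thing itself.
- finder.boxes_of(query, camera): "box" ([left, top, right, bottom] in pixels, round what is visible of it).
- finder.outline_of(query, camera): "pixels" (420x560 bool, what is visible of it) and "box" ([left, top, right, bottom] in pixels, round what is visible of it).
- finder.tip_of(query, camera): "position" ([column, row] in pixels: a listed point, or the origin of a listed thing).
The state is a dict: "time_s": time; "qpos": joint angles; "qvel": joint speeds; "tau": joint torques, N m; "eef_pos": TCP position; "ee_rot": TCP orientation; "contact_force": force on the tool from outside, world axes, zero at the start; "ft_torque": the same for the moment, N m; "gripper_width": opening from 0.0 (shut) to 1.0 (fully open).
Only numpy, scipy, OpenCV 4.12 (cv2) and the standard library are available. Lean on these libraries where they do the work, as an engineer would, in place of code of your own. Each camera call takes 0.05 s, during which the arm holds its last target. There are 200 camera calls.

## Working session

There is one attempt and no reset: what is moved stays moved. The work goes in short steps, Python scripts to look and compute and a shell command to move; the robot and the scene stay as the last step left them, time stands still between calls to the robot, and variables do not carry over. Pictures are saved under pics/ and viewed, about 8 in all and at most 12, crops included, and the job is handed in when it is done.

```bash
ls; mkdir -p pics
cat > h.py <<'E'
import numpy as np, cv2
from station import robot, viewer, finder
def cam(n):
    i=viewer.camera_info(n); K=np.array([[i['fx'],0,i['cx']],[0,i['fy'],i['cy']],[0,0,1.]])
    R=cv2.Rodrigues(np.array(i['rvec'],float))[0]; t=np.array(i['tvec'],float).ravel(); return K,R,t
def ray(n,p):
    K,R,t=cam(n); d=R.T@np.linalg.solve(K,[p[0],p[1],1]); return -R.T@t,d
def onz(n,p,z):
    o,d=ray(n,p); return o+d*(z-o[2])/d[2]
def proj(n,X):
    K,R,t=cam(n); q=K@(R@np.array(X)+t); return q[:2]/q[2]
def tri(ps):
    A=np.zeros((3,3));b=np.zeros(3)
    for n,p in ps:
        o,d=ray(n,p); d/=np.linalg.norm(d); M=np.eye(3)-np.outer(d,d); A+=M;b+=M@o
    return np.linalg.solve(A,b)
def snap(n,f):
    im=viewer.read_camera(n); cv2.imwrite('pics/'+f,im); return im
E
python3 - <<'E'
from h import *
for c in('scene','top'):
    snap(c,c+'1.png'); print(c,[x.round(2).tolist() for x in cam(c)[1:]], -cam(c)[1].T@cam(c)[2])
    for q in('bracket','pull_ring','lamp_face','succulent','cloche','mister','clay_pot','feed_jar','dibber'):
        print(q,[(np.round(r['position']).tolist(),round(r['confidence'],2), onz(c,r['position'],{'pull_ring':.11,'lamp_face':.145}.get(q,0)).round(3).tolist()) for r in finder.tip_of(q,c)[:3]])
s=robot.sense();print({k:np.round(v,3).tolist() for k,v in s.items()},robot.grip_depth)
E
```

```text
pics
scene [[[0.5, 0.87, -0.01], [0.57, -0.33, -0.76], [-0.66, 0.37, -0.66]], [-0.26, -0.29, 1.67]] [ 1.38725401 -0.48849984  0.8752158 ]
bracket [([287.0, 178.0], 0.6, [0.426, 0.1, 0.0])]
pull_ring [([299.0, 169.0], 0.46, [0.53, 0.075, 0.11])]
lamp_face [([326.0, 190.0], 0.69, [0.677, 0.06, 0.145])]
succulent [([355.0, 222.0], 0.83, [0.692, 0.16, 0.0]), ([387.0, 199.0], 0.77, [0.661, 0.3, 0.0]), ([351.0, 269.0], 0.67, [0.824, 0.047, 0.0])]
cloche [([284.0, 242.0], 0.8, [0.66, -0.049, 0.0])]
mister [([111.0, 241.0], 0.9, [0.426, -0.444, 0.0]), ([301.0, 170.0], 0.48, [0.417, 0.158, -0.0])]
clay_pot [([377.0, 160.0], 0.65, [0.496, 0.4, 0.0])]
feed_jar [([242.0, 203.0], 0.7, [0.464, -0.074, 0.0])]
dibber [([335.0, 176.0], 0.61, [0.498, 0.232, -0.0])]
top [[[0.01, -1.0, 0.01], [-1.0, -0.01, -0.1], [0.1, -0.01, -1.0]], [-0.03, 0.63, 1.32]] [ 0.49822416 -0.00551601  1.37875265]
bracket [([223.0, 286.0], 0.89, [0.4, 0.095, 0.0])]
pull_ring [([223.0, 234.0], 0.44, [0.538, 0.089, 0.11])]
lamp_face [([233.0, 177.0], 0.76, [0.679, 0.064, 0.145])]
succulent [([200.0, 185.0], 0.75, [0.677, 0.162, 0.0]), ([152.0, 189.0], 0.75, [0.664, 0.298, 0.0]), ([244.0, 137.0], 0.56, [0.814, 0.044, 0.0])]
cloche [([276.0, 192.0], 0.97, [0.658, -0.048, 0.0])]
mister [([421.0, 276.0], 0.95, [0.428, -0.448, 0.0]), ([234.0, 175.0], 0.17, [0.704, 0.069, 0.0])]
clay_pot [([115.0, 252.0], 0.88, [0.49, 0.392, 0.0])]
feed_jar [([285.0, 267.0], 0.85, [0.452, -0.073, 0.0])]
dibber [([171.0, 249.0], 0.65, [0.499, 0.239, 0.0])]
{'time_s': 1.0, 'qpos': [60.137, 17.927, 85.813, 0.0, 76.26, -12.798], 'qvel': [0.026, 0.079, 0.03, 0.043, -0.01, -0.044], 'tau': [0.001, -41.218, -25.989, -0.0, 0.001, -0.0], 'eef_pos': [0.154, 0.502, 0.231], 'ee_rot': [[0.293, 0.956, 0.0], [0.956, -0.293, 0.0], [0.0, 0.0, -1.0]], 'contact_force': [-0.331, -0.547, 0.113], 'ft_torque': [-0.017, 0.038, -0.003], 'gripper_width': 1.001} 0.0187
```

View pics/scene1.png

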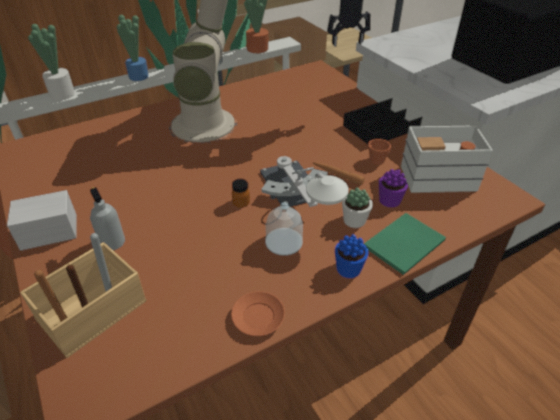

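View pics/top1.png

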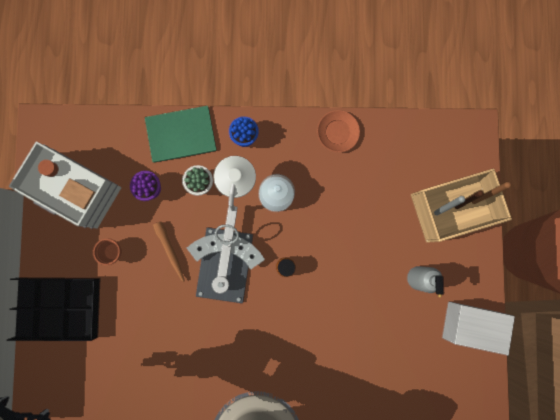

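Scene: bracket pivot is near top px (220,285), the arm points up-image, and the ring is near (227,234). The green succulent at (198,180) is on the left (+y), so the goal is +0.349 rad. The moves can't tilt the tool directly, so I'll travel to a clear, high spot and test what over-reaching does to the tilt.

```bash
python3 -m inch '[[[-1,1,-1.4],-1],[[-2,2.2,-2.8],-2],[[-3.2,3.5,-4.2],-3],[[-4.2,4.8,-5.6],-3.3],[[-5.2,6,-5.6],-3.3],[[-6.2,7.2,-5.6],-3.3],[[-7.2,8.4,-5.6],-3.3],[[-8.2,9.4,-5.6],-3.3]]' 255 20
python3 - <<'E'
from h import *
for c,b in(('scene',(220,130,380,260)),('top',(170,130,310,310))):
    im=cv2.imread('pics/'+c+'1.png'); x0,y0,x1,y1=b; cv2.imwrite(f'pics/{c}1c.png',cv2.resize(im[y0:y1,x0:x1],None,fx=3.2,fy=3.2,interpolation=cv2.INTER_CUBIC))
a,b=[cv2.imread(f'pics/{c}1c.png') for c in('scene','top')]
h=max(a.shape[0],b.shape[0]); f=lambda i:cv2.copyMakeBorder(i,0,h-i.shape[0],0,0,cv2.BORDER_CONSTANT)
j=np.hstack([f(a),f(b)]); s=800/j.shape[1]; cv2.imwrite('pics/c1.png',cv2.resize(j,None,fx=s,fy=s)); print(s*3.2)
E
```

```text
time_s: 1.67
eef_pos: [0.3046, 0.26, 0.3881]
ee_rot: [[-0.048, 0.999, 0.002], [0.999, 0.048, 0.001], [0.001, 0.002, -1.0]]
contact_force: [0.8, -0.9, 0.5]
gripper_width: 0.001
2.666666666666667
```

View pics/c1.png

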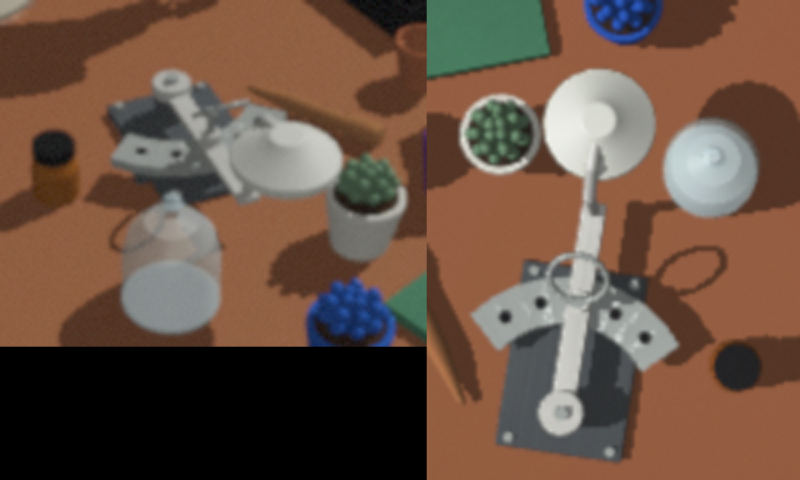

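The close-up confirms it: hub at top px (220,285), ring at (227,234), lamp head at (235,176). The green succulent is on the left with the middle hole under the pin. Next I'll move in front and then over-reach.

```bash
python3 -m inch '[[[-1,1,0],0],[[-2,2,0],0],[[-3,3,0],0],[[-4,4,0],0],[[-5,5,0],0],[[-6,6,0],0],[[-7,7,0],0],[[-7.6,8,0],0]]';python3 -m inch '[[[0,1,0],0],[[0,2,0],0],[[0,3,0],0],[[0,4,0],0],[[0,6,0],0],[[0,8,0],0],[[0,10,0],0],[[0,12,0],0]]'; python3 -c "
from h import *
print(np.round(robot.sense()['qpos'],1))"
```

```text
time_s: 2.33
eef_pos: [0.5562, 0.0415, 0.3887]
ee_rot: [[-0.047, 0.999, 0.002], [0.999, 0.047, 0.0], [0.0, 0.002, -1.0]]
contact_force: [0.3, 0.3, 1.2]
gripper_width: 0.002
time_s: 3.0
eef_pos: [0.7396, 0.0486, 0.3452]
ee_rot: [[-0.047, 0.999, 0.018], [0.999, 0.047, 0.003], [0.002, 0.018, -1.0]]
contact_force: [0.6, -0.1, 0.9]
gripper_width: 0.0
[ -5.4  53.4  10.9   0.3 114.7 -97.9]
```

```bash
python3 -m inch '[[[0,6,-3],0],[[0,8,-4],0],[[0,10,-5],0],[[0,12,-6],0],[[0,12,-6],0],[[0,12,-6],0],[[0,12,-6],0],[[0,12,-6],0]]'; python3 -c "
from h import *
print(np.round(robot.sense()['qpos'],1))"
```

```text
time_s: 3.67
eef_pos: [0.7466, 0.0457, 0.3456]
ee_rot: [[-0.047, 0.998, 0.044], [0.999, 0.047, 0.004], [0.002, 0.044, -0.999]]
contact_force: [-0.7, 1.1, -0.5]
gripper_width: 0.005
[ -5.6  53.5  10.7   0.5 113.3 -98.1]
```

Over-reaching only tilts the tool about 1.5° per call. A better lever is to drive joint 6 onto its stop, so a further turn about z has to come from joint 4 and tilts the tool sideways. With the arm plane at about -90° that tilt points to +x, which is what I need. I'll move there, high and clear.

```bash
python3 -m inch '[[[-0.8,-1,-0.6],0.4],[[-1.5,-2.1,-1],0.8],[[-2.2,-3.2,-1.4],1.2],[[-3,-4.3,-1.8],1.6],[[-3.7,-5.4,-2.2],2],[[-4.5,-6.5,-2.6],2.4],[[-5.2,-7.6,-3],2.8],[[-6,-8.7,-3.4],3]]';python3 -m inch '[[[-0.8,-1,-0.4],0],[[-1.5,-2.1,-0.8],0],[[-2.2,-3.2,-1.2],0],[[-3,-4.3,-1.6],0],[[-3.7,-5.4,-2],0],[[-4.5,-6.5,-2.5],0],[[-5.2,-7.6,-3],0],[[-6,-8.7,-3.4],0]]';  python3 -c "
from h import *
print(np.round(robot.sense()['qpos'],1))"
```

```text
time_s: 4.33
eef_pos: [0.4993, -0.1388, 0.4332]
ee_rot: [[0.265, 0.963, 0.046], [0.964, -0.266, 0.003], [0.015, 0.043, -0.999]]
contact_force: [-0.4, -1.0, -0.1]
gripper_width: 0.002
time_s: 5.0
eef_pos: [0.1966, -0.2415, 0.522]
ee_rot: [[0.264, 0.963, 0.046], [0.964, -0.265, 0.0], [0.012, 0.045, -0.999]]
contact_force: [1.2, -1.6, 0.0]
gripper_width: 0.004
[ -75.1  -11.9   74.8    2.9  116.4 -148.4]
```

```bash
python3 -m inch '[[[-1.3,-0.2,-0.4],0],[[-2.6,-0.3,-0.8],0],[[-3.9,-0.4,-1.2],0],[[-5.2,-0.5,-1.6],-1],[[-6.4,-0.6,-2],-3],[[-6.4,-0.6,-2],-6],[[-6.4,-0.6,-2],-8],[[-6.4,-0.6,-2],-8]]';  python3 -c "
from h import *
print(np.round(robot.sense()['qpos'],1))"
```

```text
time_s: 5.67
eef_pos: [0.2304, -0.4143, 0.615]
ee_rot: [[-0.052, 0.993, 0.104], [0.998, 0.048, 0.041], [0.036, 0.106, -0.994]]
contact_force: [-0.7, 0.0, 1.0]
gripper_width: 0.001
[ -78.7   19.8   25.     9.1  136.  -165. ]
```

```bash
python3 -m inch '[[[0,0,0],-3],[[0,0,0],-6],[[0,0,0],-10],[[0,0,0],-10],[[0,0,0],-10],[[0,0,0],-10],[[0,0,0],-10],[[0,0,0],-10]]';  python3 -c "
from h import *
print(np.round(robot.sense()['qpos'],1))"
```

```text
time_s: 6.33
eef_pos: [0.2965, -0.3496, 0.6568]
ee_rot: [[-0.534, 0.801, 0.271], [0.842, 0.478, 0.248], [0.069, 0.361, -0.93]]
contact_force: [0.2, 0.7, -0.1]
gripper_width: -0.001
[ -75.5   25.6   10.7   38.3  148.3 -165. ]
```

```bash
python3 -m inch '[[[0.5,-1.2,-0.3],0],[[1,-2.4,-0.6],0],[[1.6,-3.7,-0.9],0],[[2.1,-5,-1.2],0],[[2.7,-6.2,-1.4],0],[[3.2,-7.5,-1.7],0],[[3.8,-8.8,-2],0],[[4.3,-10,-2.2],0]]';  python3 -c "
from h import *
print(np.round(robot.sense()['qpos'],1))"
```

```text
time_s: 7.0
eef_pos: [0.1375, -0.3149, 0.7103]
ee_rot: [[-0.517, 0.798, 0.31], [0.851, 0.441, 0.284], [0.09, 0.411, -0.907]]
contact_force: [0.2, -0.5, -0.2]
gripper_width: -0.001
[ -98.7   19.    10.7   57.9  161.9 -165. ]
```

```bash
python3 -m inch '[[[-0.6,-1.2,0.4],0],[[-1.2,-2.4,0.9],0],[[-1.8,-3.6,1.3],0],[[-2.4,-4.8,1.8],0],[[-3,-6,2.2],0],[[-3.6,-7.2,2.7],0],[[-4.2,-8.4,3.1],0],[[-4.8,-9.5,3.6],0]]';  python3 -c "
from h import *
print(np.round(robot.sense()['qpos'],1))"
```

```text
time_s: 7.67
eef_pos: [0.1476, -0.368, 0.681]
ee_rot: [[-0.495, 0.796, 0.349], [0.861, 0.395, 0.322], [0.118, 0.46, -0.88]]
contact_force: [0.7, -0.1, -0.1]
gripper_width: -0.002
[ -97.4   24.2   10.7   56.2  158.5 -165. ]
```

```bash
python3 -m inch '[[[-0.5,-1,0.3],1],[[-1.1,-2.2,0.7],2],[[-1.6,-3.6,1],3.2],[[-2.2,-4.8,1.4],4.4],[[-2.8,-6.2,1.8],5.6],[[-3.4,-7.4,2.2],6],[[-4,-8.8,2.6],6],[[-4.5,-10,3],6]]';  python3 -c "
from h import *
print(np.round(robot.sense()['qpos'],1))"
```

```text
time_s: 8.33
eef_pos: [0.0359, -0.5682, 0.5014]
ee_rot: [[0.072, 0.932, 0.355], [0.924, -0.196, 0.328], [0.375, 0.304, -0.875]]
contact_force: [-3.9, -19.5, 40.0]
gripper_width: 0.003
[-105.    43.1   10.7   29.   147.9 -165. ]
```

```bash
python3 -m inch '[[[0,0,0],-1],[[0,0,0],-3],[[0,0,0],-5],[[0,0,0],-5],[[0,0,0],-5],[[0,0,0],-5],[[0,0,0],-5],[[0,0,0],-5]]';  python3 -c "
from h import *
s=robot.sense();print(np.round(s['qpos'],1),np.round(s['contact_force'],1),np.round(s['qvel'],1))"
```

```text
time_s: 9.0
eef_pos: [0.1163, -0.5174, 0.5655]
ee_rot: [[-0.316, 0.831, 0.458], [0.914, 0.136, 0.382], [0.255, 0.539, -0.803]]
contact_force: [0.5, -0.6, 0.0]
gripper_width: 0.001
[-101.    38.9   10.7   50.4  150.7 -165. ] [ 0.5 -0.6  0. ] [ 11.6 -11.4  -0.4   0.7   2.4  -0.1]
```

```bash
python3 -m inch '[[[0.6,0.5,1.1],0],[[1.3,1,2.2],-0.5],[[1.9,1.6,3.3],-1],[[2.6,2.1,4.4],-1.5],[[3.2,2.7,5.5],-2],[[3.9,3.2,6.7],-2.5],[[4.5,3.7,7.8],-3.2],[[5.2,4.3,8.9],-4]]';  cat > st.py <<'E'
import sys
from h import *
s=robot.sense();R=np.array(s['ee_rot']);p=np.array(s['eef_pos'])
print(np.round(s['qpos'],1),'tilt',np.degrees(np.arccos(-R[2,2])).round(1),'head',np.degrees(np.arctan2(R[1,2],R[0,2])).round(1),'xhead',np.degrees(np.arctan2(R[1,0],R[0,0])).round(1))
for a in sys.argv[1:]:
    t=np.array(eval(a),float); print(a,'units',(R.T@(t-p)/.03).round(2),'len',np.linalg.norm(t-p).round(3))
E
python3 st.py .4,-.1,.4 .33,.36,.25
```

```text
time_s: 9.67
eef_pos: [0.2712, -0.424, 0.6309]
ee_rot: [[-0.626, 0.635, 0.452], [0.779, 0.481, 0.403], [0.038, 0.604, -0.796]]
contact_force: [0.4, -0.4, 1.9]
gripper_width: -0.002
[ -85.8   32.6   10.7   60.   146.3 -165. ] tilt 37.2 head 41.7 xhead 128.8
.4,-.1,.4 units [ 5.43  3.28 12.42] len 0.418
.33,.36,.25 units [18.64  6.15 21.51] len 0.874
```

```bash
python3 -m inch '[[[0.6,0.3,1.2],1],[[1.2,0.6,2.5],2],[[1.8,1,3.8],2],[[2.4,1.3,5],2],[[3,1.6,6.3],2],[[3.6,2,7.6],2],[[4.2,2.3,8.9],1],[[4.8,2.6,10.2],0]]';  
python3 st.py .4,0,.4 .33,.36,.25
```

```text
time_s: 10.33
eef_pos: [0.4148, -0.1962, 0.5748]
ee_rot: [[-0.584, 0.682, 0.441], [0.807, 0.427, 0.408], [0.09, 0.594, -0.8]]
contact_force: [1.4, -0.3, 0.0]
gripper_width: -0.001
[ -60.7    4.7   59.1   41.7  118.5 -165. ] tilt 36.9 head 42.8 xhead 125.9
.4,0,.4 units [ 5.04 -1.    7.11] len 0.263
.33,.36,.25 units [15.64 -0.43 14.97] len 0.65
```

```bash
python3 -m inch '[[[1,0,1],0],[[2,0,1.9],0],[[3,0,2.9],0],[[4,0,3.8],-0.5],[[5,0,4.8],-1],[[6,0,5.8],-2],[[7,0,6.8],-3],[[8,0,7.8],-4]]';  
python3 st.py .33,.36,.25
```

```text
time_s: 11.0
eef_pos: [0.3828, 0.1272, 0.4227]
ee_rot: [[-0.789, 0.429, 0.44], [0.596, 0.707, 0.379], [-0.148, 0.562, -0.814]]
contact_force: [2.3, 0.1, -0.1]
gripper_width: 0.003
[ -18.9  -20.4  102.2   30.6   79.9 -165. ] tilt 35.5 head 40.8 xhead 142.9
.33,.36,.25 units [6.87 1.5  6.86] len 0.295
```

```bash
python3 -m inch '[[[1,0.2,1],0],[[2,0.4,2],0],[[3,0.6,3],0],[[4,0.8,4],0],[[5,1,5],0],[[6,1.3,6],-1],[[6.9,1.5,6.9],-2],[[6.9,1.5,6.9],-3]]';  
python3 st.py
```

```text
time_s: 11.67
eef_pos: [0.3258, 0.3646, 0.2457]
ee_rot: [[-0.887, 0.155, 0.434], [0.337, 0.861, 0.381], [-0.315, 0.484, -0.816]]
contact_force: [-0.0, -0.2, 0.1]
gripper_width: -0.002
[  31.4   -4.1  116.1   10.3   33.5 -139.8] tilt 35.3 head 41.3 xhead 159.2
```

```bash
python3 -m inch '[[[0,0,0],-1.2],[[0,0,0],-2.4],[[0,0,0],-3.6],[[0,0,0],-6],[[0,0,0],-9],[[0,0,0],-12],[[0,0,0],-12],[[0,0,0],-12]]';  
python3 st.py
```

```text
time_s: 12.33
eef_pos: [0.305, 0.3889, 0.2396]
ee_rot: [[-0.636, -0.573, 0.517], [-0.487, 0.818, 0.307], [-0.598, -0.057, -0.799]]
contact_force: [-0.4, 0.0, 0.3]
gripper_width: 0.0
[  41.8   -1.5  115.4  -13.2   30.4 -165. ] tilt 36.9 head 30.7 xhead -142.6
```

```bash
python3 -m inch '[[[0,0,0],-3],[[0,0,0],-6],[[0,0,0],-10],[[0,0,0],-10],[[0,0,0],-10],[[0,0,0],-10],[[0,0,0],-10],[[0,0,0],-10]]';  
python3 st.py .33,.33,.25
```

```text
time_s: 13.0
eef_pos: [0.2879, 0.401, 0.198]
ee_rot: [[0.045, -0.758, 0.651], [-0.931, 0.205, 0.303], [-0.363, -0.62, -0.696]]
contact_force: [0.4, 0.0, 0.1]
gripper_width: -0.002
[  49.8    3.4  122.4  -58.5   20.7 -165. ] tilt 45.9 head 24.9 xhead -87.2
.33,.33,.25 units [ 1.64 -2.62 -1.01] len 0.098
```

```bash
python3 st.py .42,.19,.28
```

```text
[  49.8    3.4  122.4  -58.5   20.7 -165. ] tilt 45.9 head 24.9 xhead -87.2
.42,.19,.28 units [ 5.75 -6.47 -1.16] len 0.262
```

```bash
python3 -m inch '[[[0.6,-0.9,-0.8],1.2],[[1.6,-1.9,-1.2],2.4],[[2.6,-2.9,-1.2],3.6],[[3.6,-3.9,-1.2],4.8],[[4.6,-5,-1.2],6],[[5.3,-6,-1.2],7],[[5.7,-6.5,-1.2],7],[[5.7,-6.5,-1.2],7]]';  
python3 st.py .42,.19,.28
```

```text
time_s: 13.67
eef_pos: [0.3591, 0.2983, 0.2163]
ee_rot: [[-0.466, -0.553, 0.691], [-0.548, 0.793, 0.265], [-0.695, -0.256, -0.672]]
contact_force: [0.3, 0.1, -0.7]
gripper_width: 0.004
[  28.4   -5.4  128.6  -30.7   10.7 -165. ] tilt 47.8 head 21.0 xhead -130.3
.42,.19,.28 units [-0.44 -4.53 -0.98] len 0.14
```

```bash
python3 -m inch '[[[-0.3,-1,0],1.2],[[-0.6,-2.2,0],2.4],[[-0.9,-3.4,0],3.6],[[-1.2,-4.6,0],4.8],[[-1.6,-5.8,0],5],[[-2,-7,0],5],[[-2.2,-7.7,0],5],[[-2.2,-7.7,0],5]]';  
python3 st.py .52,.15,.32
```

```text
time_s: 14.33
eef_pos: [0.4599, 0.2721, 0.2931]
ee_rot: [[-0.67, -0.196, 0.716], [-0.065, 0.976, 0.207], [-0.74, 0.092, -0.667]]
contact_force: [-0.4, 0.1, -0.3]
gripper_width: -0.003
[  19.2   -3.2  113.8   -6.3   21.4 -165. ] tilt 48.2 head 16.1 xhead -174.5
.52,.15,.32 units [-1.74 -4.28 -0.  ] len 0.139
```

```bash
python3 -m inch '[[[-0.2,-0.8,-0.1],1.2],[[-0.4,-1.8,-0.2],2.4],[[-0.6,-3,-0.3],3.6],[[-0.8,-4.2,-0.5],4.8],[[-1,-5.4,-0.6],6],[[-1.3,-6.6,-0.8],6],[[-1.5,-7.8,-0.9],6],[[-1.6,-8.1,-0.9],6]]';  
python3 st.py .52,.03,.32
```

```text
time_s: 15.0
eef_pos: [0.5107, 0.1392, 0.3452]
ee_rot: [[-0.64, 0.286, 0.713], [0.539, 0.828, 0.152], [-0.547, 0.482, -0.684]]
contact_force: [-0.3, -0.0, -0.7]
gripper_width: -0.001
[  -2.8   -7.7  109.    19.3   34.3 -165. ] tilt 46.8 head 12.0 xhead 139.9
.52,.03,.32 units [-1.7  -3.33  0.24] len 0.112
```

```bash
python3 st.py .49,-.05,.34; python3 -m inch '[[[-0.4,-0.8,0],1.2],[[-0.9,-1.8,0],2.4],[[-1.4,-2.8,0],3.4],[[-1.9,-3.8,0],4],[[-2.4,-4.8,0],4],[[-2.9,-5.6,0],4],[[-2.9,-5.6,0],4],[[-2.9,-5.6,0],4]]';  
python3 st.py .53,.08,.3
```

```text
[  -2.8   -7.7  109.    19.3   34.3 -165. ] tilt 46.8 head 12.0 xhead 139.9
.49,-.05,.34 units [-2.87 -5.5  -1.33] len 0.19
time_s: 15.67
eef_pos: [0.5341, -0.004, 0.3396]
ee_rot: [[-0.441, 0.572, 0.692], [0.846, 0.522, 0.108], [-0.299, 0.633, -0.714]]
contact_force: [-0.7, 0.5, -0.3]
gripper_width: 0.0
[ -24.    -5.6  106.9   33.    44.2 -165. ] tilt 44.5 head 8.9 xhead 117.5
.53,.08,.3 units [2.83 0.55 1.15] len 0.093
```

```bash
python3 -m inch '[[[0,0,0],-1],[[0,0,0],-2],[[0,0,0],-2.5],[[0,0,0],-2.5],[[0,0,0],-2.5],[[0,0,0],-2.5],[[0,0,0],-2.5],[[0,0,0],-2.5]]';  
python3 st.py .53,.08,.3;python3 - <<'E'
from h import *
im=snap('top','t2.png'); 
for c in('scene','top'):
    viewer.read_camera(c)
    for q in('pull_ring','lamp_face','bracket'): print(c,q,[(np.round(r['position'],1).tolist(),round(r['confidence'],2)) for r in finder.tip_of(q,c)[:2]])
# model: fit pivot, yaw to top-view picks
hub=onz('top',(219.9,284.9),.064); print('hub',hub, 'lamp top',onz('top',(234.9,175.8),.179))
P=hub[:2]
for yaw in(-5,-7,-9):
    u=np.array([np.cos(np.radians(yaw)),np.sin(np.radians(yaw))])
    X=np.r_[P+u*.131,.110]; L=np.r_[P+u*.275,.145]
    print(yaw,X.round(3),'ring px',proj('top',X).round(1),proj('scene',X).round(1),'lampface',proj('top',L).round(1),proj('scene',L).round(1))
E
```

```text
time_s: 16.33
eef_pos: [0.5421, 0.0262, 0.3517]
ee_rot: [[-0.552, 0.484, 0.678], [0.701, 0.71, 0.065], [-0.45, 0.512, -0.732]]
contact_force: [1.0, -0.3, -0.1]
gripper_width: 0.002
[ -16.9   -4.8  103.7   22.5   42.6 -165. ] tilt 43.0 head 5.4 xhead 128.2
.53,.08,.3 units [2.26 0.2  1.1 ] len 0.076
scene pull_ring [([240.3, 203.0], 0.68), ([301.3, 169.2], 0.43)]
scene lamp_face [([324.1, 193.0], 0.73), ([335.6, 177.5], 0.15)]
scene bracket [([283.7, 175.7], 0.83), ([355.6, 220.1], 0.65)]
top pull_ring [([234.0, 172.3], 0.67), ([225.5, 236.6], 0.53)]
top lamp_face [([235.6, 177.2], 0.56)]
top bracket [([220.7, 285.5], 0.86)]
hub [0.40642445 0.09886047 0.064     ] lamp top [0.67670848 0.05730919 0.179     ]
-5 [0.537 0.087 0.11 ] ring px [223.7 234.2] [304.  168.7] lampface [228.6 176.3] [331.2 188.7]
-7 [0.536 0.083 0.11 ] ring px [225.5 234.4] [302.5 169.2] lampface [232.4 176.7] [327.8 189.7]
-9 [0.536 0.078 0.11 ] ring px [227.3 234.7] [301.  169.5] lampface [236.2 177.3] [324.4 190.6]
```

```bash
python3 -m inch '[[[0,0,0],1.1],[[0,0,0],2.2],[[0,0,0],3.3],[[0,0,0],4.4],[[0,0,0],5.5],[[0,0,0],6.6],[[0,0,0],6.9],[[0,0,0],6.9]]'
cat >> h.py <<'E'
P=np.array([.4055,.099]); YAW=-8.5
def ringpts(yaw,lift=0,P=P):
    a=np.radians(yaw); u=np.array([np.cos(a),np.sin(a),0]); v=np.array([-u[1],u[0],0]); z=np.array([0,0,1.])
    c=np.r_[P,.11+lift]+.131*u; w=np.cos(np.radians(40))*u+np.sin(np.radians(40))*z
    t=np.linspace(0,2*np.pi,40); return c,[c+.028*(np.cos(k)*w+np.sin(k)*v) for k in t]
def overlay(c,im,yaw,lift,b,k,col=(0,0,255)):
    x0,y0,x1,y1=b; o=cv2.resize(im[y0:y1,x0:x1],None,fx=k,fy=k,interpolation=cv2.INTER_CUBIC)
    q=lambda X:tuple(int(r) for r in (proj(c,X)-[x0,y0]+.5)*k)
    for X in ringpts(yaw,lift)[1]: cv2.circle(o,q(X),1,col,-1)
    for h in(-40,-20,20,40):
        a=np.radians(YAW+h); cv2.circle(o,q(np.r_[P+.11*np.array([np.cos(a),np.sin(a)]),.04]),2,(0,255,255),-1)
    cv2.circle(o,q(np.r_[P,.064]),3,(255,0,0),-1)
    return o
E
python3 - <<'E'
from h import *
o=[overlay(c,cv2.imread(f'pics/{c}1.png'),YAW,0,b,5) for c,b in(('scene',(255,145,333,230)),('top',(182,215,262,300)))]
cv2.imwrite('pics/ov.png',np.hstack([i[:425] for i in o]))
E
python3 st.py
```

```text
time_s: 17.45
eef_pos: [0.5422, 0.0265, 0.352]
ee_rot: [[-0.094, 0.728, 0.679], [0.996, 0.068, 0.065], [0.001, 0.682, -0.732]]
contact_force: [-0.2, -0.6, -0.5]
gripper_width: -0.001
[ -16.8   -4.8  103.6   22.4   42.6 -123.5] tilt 43.0 head 5.5 xhead 95.4
```

View pics/ov.png

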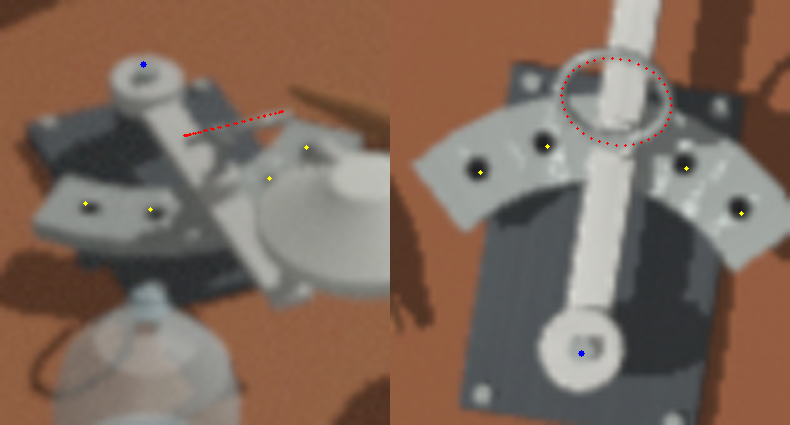

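```bash
sed -i 's/^P=np.*/P=np.array([.407,.100]); YAW=-8.2/' h.py; python3 st.py .489,.077,.161 .549,.0825,.0968 ; python3 -m inch '[[[0.3,-0.8,0.7],0],[[0.6,-1.6,1.2],0],[[0.9,-2.5,1.7],0],[[1.2,-3.4,2.2],0],[[1.5,-4.3,2.7],0],[[1.8,-5.2,3.2],0],[[1.8,-5.5,3.5],0],[[1.8,-5.5,3.5],0]]'; python3 st.py .549,.0825,.0968
```

```text
[ -16.8   -4.8  103.6   22.4   42.6 -123.5] tilt 43.0 head 5.5 xhead 95.4
.489,.077,.161 units [ 1.84 -5.52  3.56] len 0.205
.549,.0825,.0968 units [ 1.83 -5.51  6.5 ] len 0.261
time_s: 18.12
eef_pos: [0.4865, 0.0764, 0.1597]
ee_rot: [[-0.096, 0.732, 0.675], [0.995, 0.069, 0.066], [0.001, 0.678, -0.735]]
contact_force: [-0.5, 0.6, 0.2]
gripper_width: -0.001
[ -10.6    3.3  128.1   57.3   13.  -158.5] tilt 42.7 head 5.6 xhead 95.5
.549,.0825,.0968 units [0.   0.12 2.96] len 0.089
```

```bash
python3 -m inch '[[[0,0.1,0.3],0.5],[[0,0.1,0.6],1],[[0,0.1,0.9],1.5],[[0,0.1,1.2],1.5],[[0,0.1,1.5],1.5],[[0,0.1,1.7],1.5],[[0,0.1,1.8],1.5],[[0,0.1,1.8],1.5]]'; python3 st.py .549,.0825,.0968
python3 - <<'E'
from h import *
s=robot.sense(); p=np.array(s['eef_pos'])
o=[]
for c,b in(('scene',(255,125,333,210)),('top',(182,195,262,280))):
    i=overlay(c,snap(c,c+'3.png'),YAW,0,b,5); q=(proj(c,p)-b[:2]+.5)*5; cv2.circle(i,tuple(int(v) for v in q),3,(255,0,255),-1); o.append(i)
cv2.imwrite('pics/ov3.png',np.hstack(o))
E
```

```text
time_s: 18.78
eef_pos: [0.5272, 0.0815, 0.1282]
ee_rot: [[0.021, 0.743, 0.669], [0.994, -0.086, 0.064], [0.105, 0.664, -0.741]]
contact_force: [0.7, 0.1, -1.0]
gripper_width: -0.004
[  -8.4   12.4  123.5   73.8    9.6 -164.9] tilt 42.2 head 5.5 xhead 88.8
.549,.0825,.0968 units [-0.06 -0.16  1.26] len 0.038
```

View pics/ov3.png

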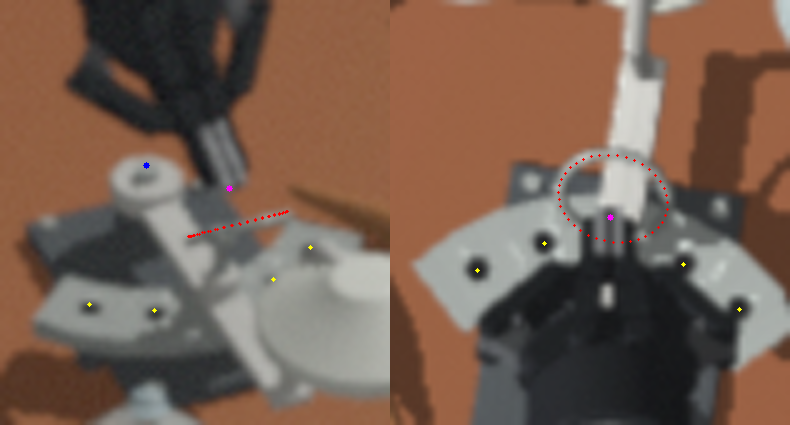

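The overlay fits: ring centre is near top px (611,197), the yellow marks sit on the holes, and the tip at (610,217) is headed through the ring. Inserting now.

```bash
python3 -m inch '[[[0,-0.05,0.1],1],[[0,-0.1,0.3],2],[[0,-0.15,0.5],3],[[0,-0.15,0.7],3],[[0,-0.15,0.9],3],[[0,-0.15,1.1],3],[[0,-0.15,1.3],3],[[0,-0.15,1.3],3]]'; python3 st.py .549,.0825,.0968 .549,.0825,.1118
```

```text
time_s: 19.55
eef_pos: [0.5514, 0.0845, 0.1004]
ee_rot: [[0.251, 0.704, 0.664], [0.919, -0.389, 0.064], [0.304, 0.594, -0.745]]
contact_force: [-0.3, 0.6, -0.6]
gripper_width: -0.004
[  -7.3   18.6  120.6   92.3    8.6 -165. ] tilt 41.8 head 5.5 xhead 74.7
.549,.0825,.0968 units [-0.12 -0.1   0.03] len 0.005
.549,.0825,.1118 units [ 0.03  0.19 -0.34] len 0.012
```

```bash
python3 -m inch '[[[0.03,0.06,-0.08],0],[[0.06,0.12,-0.15],0],[[0.09,0.18,-0.22],0],[[0.12,0.24,-0.3],0],[[0.15,0.3,-0.37],0],[[0.18,0.36,-0.45],0],[[0.18,0.36,-0.45],0],[[0.18,0.36,-0.45],0]]'; python3 st.py .5514,.0845,.1354
```

```text
time_s: 20.22
eef_pos: [0.5509, 0.0845, 0.1181]
ee_rot: [[0.251, 0.705, 0.663], [0.919, -0.388, 0.065], [0.303, 0.593, -0.746]]
contact_force: [-1.7, -0.7, -3.1]
gripper_width: 0.002
[  -7.4   16.3  120.    72.6    9.  -145.1] tilt 41.8 head 5.6 xhead 74.7
.5514,.0845,.1354 units [ 0.18  0.35 -0.42] len 0.017
```

```bash
python3 -m inch '[[[0.03,0.06,-0.08],0],[[0.06,0.12,-0.15],0],[[0.09,0.18,-0.22],0],[[0.12,0.24,-0.3],0],[[0.15,0.3,-0.37],0],[[0.17,0.34,-0.43],0],[[0.17,0.34,-0.43],0],[[0.17,0.34,-0.43],0]]'; python3 st.py .5514,.0845,.1354
python3 - <<'E'
from h import *
o=[]
for c,b in(('scene',(255,125,333,210)),('top',(182,195,262,280))):
    i=overlay(c,snap(c,c+'4.png'),YAW,0.017,b,5); o.append(i)
cv2.imwrite('pics/ov4.png',np.hstack(o))
E
```

```text
time_s: 20.88
eef_pos: [0.5511, 0.0844, 0.1356]
ee_rot: [[0.251, 0.705, 0.664], [0.919, -0.388, 0.065], [0.303, 0.594, -0.745]]
contact_force: [-0.4, -0.9, 0.1]
gripper_width: -0.0
[  -7.4   14.2  119.2   57.1   10.2 -129.4] tilt 41.8 head 5.6 xhead 74.7
.5514,.0845,.1354 units [0.   0.   0.01] len 0.0
```

View pics/ov4.png

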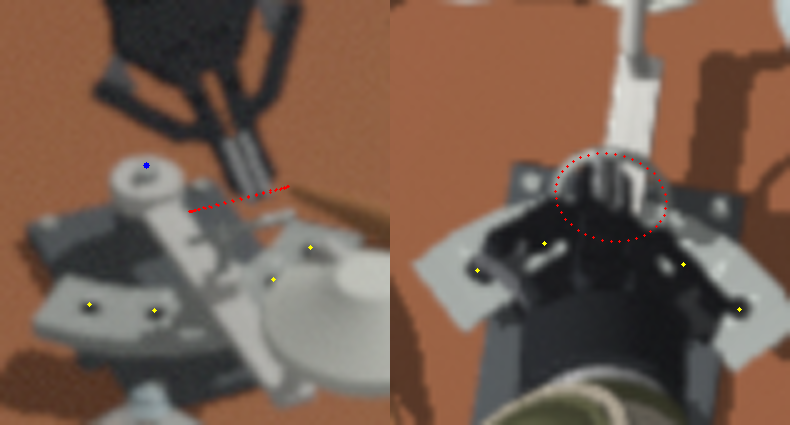

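The finger had spent its free gap on the way up, so only the very tip caught the ring and slipped out; the pin is back home (ring line in the left view at px (190–290, 240–213)). I'll re-insert deeper and take up the gap outward before lifting.

```bash
python3 st.py .527,.080,.121 .5534,.0829,.0914 .566,.086,.100
```

```text
[  -7.4   14.2  119.2   57.1   10.2 -129.4] tilt 41.8 head 5.6 xhead 74.7
.527,.080,.121 units [-0.48 -0.79 -0.18] len 0.028
.5534,.0829,.0914 units [-0.47 -0.79  1.14] len 0.044
.566,.086,.100 units [-0.18 -0.37  1.21] len 0.038
```

```bash
python3 -m inch '[[[-0.25,-0.4,-0.1],0],[[-0.48,-0.79,-0.18],0],[[-0.48,-0.79,0.1],0],[[-0.48,-0.79,0.35],0],[[-0.48,-0.79,0.6],0],[[-0.48,-0.79,0.85],0],[[-0.48,-0.79,1.1],0],[[-0.48,-0.79,1.15],0]]'; python3 st.py  .566,.086,.100;  python3 -m inch '[[[0.05,0.1,0.05],0],[[0.1,0.2,0.1],0],[[0.15,0.25,0.12],0],[[0.2,0.3,0.12],0],[[0.23,0.35,0.12],0],[[0.25,0.38,0.12],0],[[0.25,0.38,0.12],0],[[0.25,0.38,0.12],0]]'; python3 st.py  .566,.086,.118
```

```text
time_s: 21.65
eef_pos: [0.5557, 0.0827, 0.0948]
ee_rot: [[0.252, 0.709, 0.658], [0.92, -0.387, 0.065], [0.301, 0.589, -0.75]]
contact_force: [-0.3, 0.4, -0.4]
gripper_width: 0.001
[  -7.5   19.7  119.9   92.1    8.7 -165. ] tilt 41.4 head 5.6 xhead 74.7
.566,.086,.100 units [0.24 0.3  0.1 ] len 0.012
time_s: 22.32
eef_pos: [0.5651, 0.0858, 0.0984]
ee_rot: [[0.252, 0.714, 0.653], [0.921, -0.385, 0.065], [0.298, 0.585, -0.754]]
contact_force: [-15.3, -3.5, -3.3]
gripper_width: 0.0
[  -6.9   20.2  118.    80.1    8.4 -152.6] tilt 41.0 head 5.7 xhead 74.7
.566,.086,.118 units [ 0.21  0.4  -0.47] len 0.02
```

```bash
python3 -m inch '[[[-0.01,-0.04,-0.05],0],[[0.02,0.02,-0.12],0],[[0.04,0.08,-0.2],0],[[0.07,0.14,-0.27],0],[[0.1,0.2,-0.35],0],[[0.13,0.25,-0.42],0],[[0.16,0.3,-0.49],0],[[0.16,0.3,-0.49],0]]'; python3 st.py  .5624,.0856,.118
python3 - <<'E'
from h import *
i=overlay('scene',snap('scene','scene5.png'),YAW,0.017,(255,125,333,210),5)
cv2.imwrite('pics/ov5.png',i)
E
```

```text
time_s: 22.98
eef_pos: [0.5623, 0.0861, 0.1156]
ee_rot: [[0.251, 0.716, 0.652], [0.921, -0.383, 0.066], [0.297, 0.584, -0.755]]
contact_force: [-4.1, -0.8, -5.3]
gripper_width: 0.004
[  -6.9   17.8  117.7   62.9    9.3 -135.3] tilt 40.9 head 5.8 xhead 74.8
.5624,.0856,.118 units [ 0.01  0.06 -0.06] len 0.002
```

View pics/ov5.png

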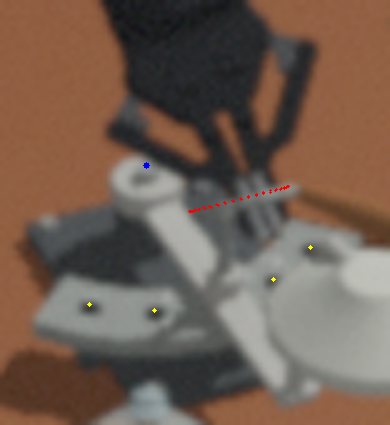

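The ring is up on the finger (bar at px (190–290, 212–187)), matching a lift of about 17 mm with Fz about -5 N. Swinging now.

```bash
python3 -m inch '[[[0.08,-0.03,0],0],[[0.2,-0.08,0.01],0],[[0.32,-0.13,0.02],0],[[0.44,-0.18,0.03],0],[[0.56,-0.23,0.04],0],[[0.68,-0.28,0.05],0],[[0.8,-0.33,0.06],0],[[0.83,-0.35,0.06],0]]'; python3 st.py  .5577,.1401,.1156
```

```text
time_s: 23.7
eef_pos: [0.5608, 0.1141, 0.1138]
ee_rot: [[0.25, 0.718, 0.649], [0.922, -0.382, 0.068], [0.297, 0.581, -0.758]]
contact_force: [-7.1, -2.3, -4.8]
gripper_width: 0.0
[  -2.8   18.4  117.    53.9    7.1 -123.3] tilt 40.7 head 5.9 xhead 74.8
.5577,.1401,.1156 units [ 0.79 -0.37 -0.05] len 0.026
```

```bash
python3 -m inch '[[[0.08,0,-0.05],0],[[0.2,-0.04,-0.07],0],[[0.32,-0.09,-0.08],0],[[0.44,-0.15,-0.08],0],[[0.56,-0.21,-0.08],0],[[0.68,-0.27,-0.08],0],[[0.8,-0.33,-0.08],0],[[0.82,-0.35,-0.08],0]]'; python3 st.py  .5577,.1401,.1156
python3 - <<'E'
from h import *
o=[]
for c,b in(('scene',(275,115,353,200)),('top',(172,195,252,280))):
    i=overlay(c,snap(c,c+'6.png'),YAW+20,0.016,b,5); o.append(i)
cv2.imwrite('pics/ov6.png',np.hstack(o))
for q in('lamp_face','pull_ring'):
    for c in('scene','top'): print(c,q,[(np.round(r['position'],1).tolist(),round(r['confidence'],2)) for r in finder.tip_of(q,c)[:1]])
for h in(17,20,23):
    a=np.radians(YAW+h);L=np.r_[P+.275*np.array([np.cos(a),np.sin(a)]),.145]; print(h,proj('scene',L).round(1),proj('top',L).round(1))
E
```

```text
time_s: 24.37
eef_pos: [0.5549, 0.1415, 0.1141]
ee_rot: [[0.251, 0.724, 0.643], [0.922, -0.381, 0.07], [0.295, 0.575, -0.763]]
contact_force: [-11.4, -4.6, -4.7]
gripper_width: -0.003
[   1.1   18.5  116.5   34.2    5.8 -100.8] tilt 40.3 head 6.2 xhead 74.8
.5577,.1401,.1156 units [-0.01  0.12  0.02] len 0.004
scene lamp_face [([357.0, 172.9], 0.61)]
top lamp_face [([186.7, 177.1], 0.69)]
scene pull_ring [([314.0, 160.0], 0.63)]
top pull_ring [([201.7, 235.9], 0.39)]
17 [352.4 179.9] [201.6 176.7]
20 [356.2 177.6] [195.9 177.7]
23 [359.7 175.3] [190.2 179. ]
```

View pics/ov6.png

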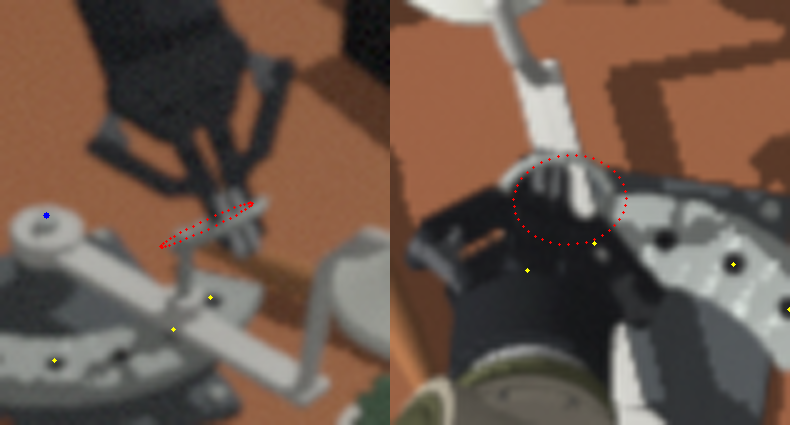

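```bash
python3 -m inch '[[[-0.04,0.01,0],0],[[-0.08,0.02,-0.01],0],[[-0.12,0.04,-0.02],0],[[-0.16,0.05,-0.02],0],[[-0.16,0.05,-0.02],0],[[-0.16,0.05,-0.02],0],[[-0.16,0.05,-0.02],0],[[-0.16,0.05,-0.02],0]]'; python3 st.py
cat > ang.py <<'E'
from h import *
def white(im):  # lamp head blob centre, top view
    hsv=cv2.cvtColor(im,cv2.COLOR_BGR2HSV); m=((hsv[...,1]<50)&(hsv[...,2]>150)).astype('uint8'); m[:140]=0;m[205:]=0;m[:,:165]=0;m[:,262:]=0
    m=cv2.morphologyEx(m,cv2.MORPH_OPEN,np.ones((5,5),np.uint8)); n,l,s,c=cv2.connectedComponentsWithStats(m)
    return [(s[k,4],s[k,:4].tolist(),c[k].round(1).tolist()) for k in range(1,n) if s[k,4]>100]
def scan(im,c='top'): # bar mid-line between r=.15 and .19 at z=.051 : best contrast yaw
    g=cv2.GaussianBlur(cv2.cvtColor(im,cv2.COLOR_BGR2GRAY),(0,0),.7).astype(np.float32); best=[]
    for a in np.arange(-20,25,.25):
        t=np.radians(a);u=np.array([np.cos(t),np.sin(t)]);v=np.array([-u[1],u[0]]); S=lambda w:np.mean([cv2.remap(g,*[np.float32([[q]]) for q in proj(c,np.r_[P+u*r+v*w,.051])],cv2.INTER_LINEAR)[0,0] for r in np.linspace(.165,.195,8)])
        best.append((np.mean([S(w) for w in(-.008,0,.008)])-np.mean([S(w) for w in(-.018,.018)]),a))
    return max(best)
if __name__=='__main__':
    for f in('top1','top6'): im=cv2.imread(f'pics/{f}.png'); print(f,white(im),scan(im))
    im=snap('top','top7.png'); print('now',white(im),scan(im))
E
python3 ang.py
```

```text
time_s: 25.33
eef_pos: [0.5549, 0.1361, 0.1144]
ee_rot: [[0.251, 0.723, 0.644], [0.922, -0.381, 0.069], [0.296, 0.576, -0.762]]
contact_force: [-1.0, -0.9, -2.7]
gripper_width: 0.006
[   0.3   18.3  116.7   38.6    6.  -105.7] tilt 40.4 head 6.1 xhead 74.8Traceback (most recent call last):
  File "ang.py", line 13, in <module>
    for f in('top1','top6'): im=cv2.imread(f'pics/{f}.png'); print(f,white(im),scan(im))
                                                                               ~~~~^^^^
  File "ang.py", line 10, in scan
    best.append((np.mean([S(w) for w in(-.008,0,.008)])-np.mean([S(w) for w in(-.018,.018)]),a))
                          ~^^^
  File "ang.py", line 9, in <lambda>
    t=np.radians(a);u=np.array([np.cos(t),np.sin(t)]);v=np.array([-u[1],u[0]]); S=lambda w:np.mean([cv2.remap(g,*[np.float32([[q]]) for q in proj(c,np.r_[P+u*r+v*w,.051])],cv2.INTER_LINEAR)[0,0] for r in np.linspace(.165,.195,8)])
                                                                                                                                             ~~~~^^^^^^^^^^^^^^^^^^^^^^^^^
  File "h.py", line 11, in proj
    K,R,t=cam(n); q=K@(R@np.array(X)+t); return q[:2]/q[2]
          ~~~^^^
  File "h.py", line 4, in cam
    i=viewer.camera_info(n); K=np.array([[i['fx'],0,i['cx']],[0,i['fy'],i['cy']],[0,0,1.]])
ValueError: time passes only in moves, steps and waits
```

```bash
sed -i 's/^def cam(n)/import functools\n@functools.cache\ndef cam(n)/' h.py; python3 ang.py
```

```text
top1 [(np.int32(1135), [214, 156, 39, 40], [232.1, 175.7])] (np.float32(85.295395), np.float64(-8.25))
top6 [(np.int32(1252), [168, 158, 41, 42], [188.0, 178.0])] (np.float32(85.29852), np.float64(15.25))
now [(np.int32(1255), [169, 158, 41, 42], [188.8, 177.6])] (np.float32(86.308716), np.float64(14.75))
```

```bash
python3 -m inch '[[[-0.04,-0.05,0.03],0],[[-0.08,-0.1,0.06],0],[[-0.12,-0.15,0.1],0],[[-0.16,-0.2,0.14],0],[[-0.2,-0.23,0.18],0],[[-0.24,-0.25,0.2],0],[[-0.28,-0.28,0.21],0],[[-0.28,-0.28,0.21],0]]'; python3 st.py .5495,.1282,.0932
python3 - <<'E'
from ang import *
print(scan(snap('top','top8.png')))
E
```

```text
time_s: 26.05
eef_pos: [0.5515, 0.1318, 0.103]
ee_rot: [[0.251, 0.722, 0.645], [0.922, -0.382, 0.069], [0.296, 0.578, -0.761]]
contact_force: [-0.2, -0.8, -0.9]
gripper_width: 0.006
[  -0.3   19.3  118.    59.1    4.8 -126.7] tilt 40.5 head 6.1 xhead 74.8
.5495,.1282,.0932 units [-0.22 -0.19  0.2 ] len 0.011
(np.float32(87.63716), np.float64(14.75))
```

```bash
python3 -m inch '[[[-0.04,0.02,0.01],0],[[-0.08,0.03,0.02],0],[[-0.12,0.05,0.03],0],[[-0.16,0.06,0.04],0],[[-0.2,0.08,0.05],0],[[-0.23,0.09,0.06],0],[[-0.26,0.1,0.06],0],[[-0.29,0.11,0.06],0]]'; python3 st.py
python3 - <<'E'
from ang import *
print(scan(snap('top','top9.png')))
E
```

```text
time_s: 26.77
eef_pos: [0.5529, 0.1226, 0.101]
ee_rot: [[0.251, 0.722, 0.645], [0.922, -0.382, 0.069], [0.296, 0.578, -0.761]]
contact_force: [-0.2, 0.2, 0.4]
gripper_width: -0.006
[  -1.7   19.4  118.2   66.6    5.5 -135.3] tilt 40.5 head 6.1 xhead 74.8
(np.float32(89.00206), np.float64(12.75))
```

```bash
python3 -m inch '[[[-0.02,0.01,0],0],[[-0.04,0.02,0],0],[[-0.06,0.03,0],0],[[-0.08,0.04,0],0],[[-0.1,0.05,0],0],[[-0.12,0.05,0],0],[[-0.12,0.05,0],0],[[-0.12,0.05,0],0]]'; python3 st.py
python3 - <<'E'
from ang import *
print(scan(snap('top','top10.png')))
o=[]
for c,b in(('scene',(275,115,353,200)),('top',(172,195,252,280))):
    o.append(overlay(c,snap(c,c+'10b.png'),YAW+20,0,b,5))
cv2.imwrite('pics/ov10.png',np.hstack(o))
E
```

```text
time_s: 27.48
eef_pos: [0.553, 0.1185, 0.1008]
ee_rot: [[0.251, 0.722, 0.645], [0.922, -0.382, 0.068], [0.296, 0.577, -0.761]]
contact_force: [0.1, -0.6, -1.5]
gripper_width: 0.001
[  -2.3   19.4  118.4   68.5    5.8 -137.6] tilt 40.4 head 6.0 xhead 74.8
(np.float32(88.77838), np.float64(12.0))
```

View pics/ov10.png

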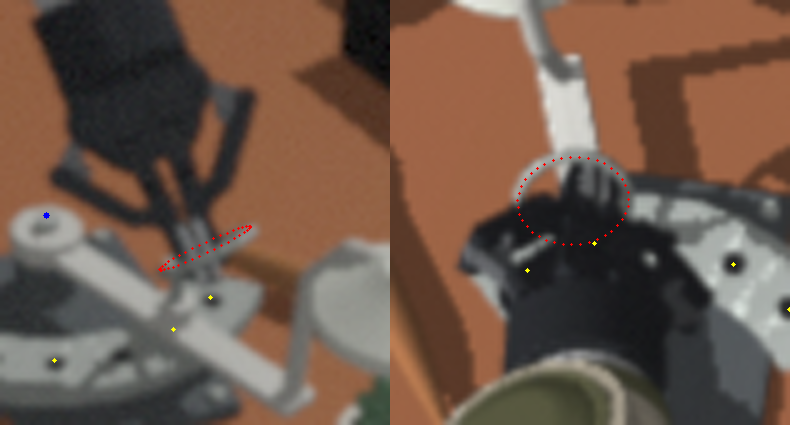

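```bash
python3 -m inch '[[[-0.02,0.01,0],0],[[-0.04,0.02,0],0],[[-0.06,0.03,0],0],[[-0.08,0.03,0],0],[[-0.08,0.03,0],0],[[-0.08,0.03,0],0],[[-0.08,0.03,0],0],[[-0.08,0.03,0],0]]'; python3 st.py .5495,.1275,.0952
python3 - <<'E'
from ang import *
print(scan(snap('top','top11.png')))
E
```

```text
time_s: 28.3
eef_pos: [0.5531, 0.1162, 0.1006]
ee_rot: [[0.251, 0.722, 0.645], [0.922, -0.382, 0.069], [0.296, 0.578, -0.761]]
contact_force: [0.2, 2.8, 0.8]
gripper_width: -0.0
[  -2.6   19.3  118.5   69.7    6.  -139.1] tilt 40.5 head 6.1 xhead 74.8
.5495,.1275,.0952 units [ 0.27 -0.33  0.09] len 0.013
(np.float32(88.77258), np.float64(11.25))
```

```bash
python3 -m inch '[[[-0.02,0.01,0],0],[[-0.04,0.02,0],0],[[-0.06,0.03,0],0],[[-0.08,0.03,0],0],[[-0.08,0.03,0],0],[[-0.08,0.03,0],0],[[-0.08,0.03,0],0],[[-0.08,0.03,0],0]]'; python3 st.py .5495,.1275,.0952
python3 - <<'E'
from ang import *
print(scan(snap('top','top12.png')))
E
```

```text
time_s: 29.02
eef_pos: [0.553, 0.1149, 0.1006]
ee_rot: [[0.248, 0.723, 0.645], [0.922, -0.381, 0.072], [0.297, 0.577, -0.761]]
contact_force: [0.9, 10.4, 2.1]
gripper_width: -0.003
[  -2.9   19.3  118.5   70.8    6.4 -140.5] tilt 40.5 head 6.4 xhead 74.9
.5495,.1275,.0952 units [ 0.3  -0.35  0.09] len 0.014
(np.float32(89.47896), np.float64(11.0))
```

The test push met 10 N and the arm stopped at the edge of its play, so the pin is home. Centring the finger and backing out along its own axis.

```bash
python3 -m inch '[[[0.15,-0.1,0],0],[[0.26,-0.2,0],0],[[0.28,-0.28,-0.1],0],[[0.28,-0.28,-0.5],0],[[0.28,-0.28,-1],0],[[0.28,-0.28,-1.6],0],[[0.28,-0.28,-2.3],0],[[0.28,-0.28,-3],0]]'; python3 -m inch '[[[0,0,-0.6],0],[[0,0,-1.2],0],[[0,0,-1.8],0],[[0,0,-2.4],0],[[0,0,-3],0],[[0,0,-3.5],0],[[0,0,-4],0],[[0,0,-4],0]]';python3 st.py
python3 - <<'E'
from ang import *
im=snap('top','top13.png');print(scan(im))
c='scene';s=snap(c,'s13.png')
o=[overlay(c,s,YAW+20,0,(265,115,345,200),5),overlay('top',im,YAW+20,0,(172,195,252,280),5)]
cv2.imwrite('pics/ov13.png',np.hstack(o))
for q in('succulent','cloche','mister','clay_pot','feed_jar','dibber'): print(q,[onz('top',r['position'],0).round(3)[:2].tolist() for r in finder.tip_of(q,'top')[:3]])
E
```

```text
time_s: 29.73
eef_pos: [0.49, 0.119, 0.167]
ee_rot: [[0.249, 0.723, 0.644], [0.922, -0.381, 0.071], [0.297, 0.576, -0.761]]
contact_force: [0.1, 0.1, 0.2]
gripper_width: 0.004
time_s: 30.4
eef_pos: [0.4122, 0.1104, 0.2604]
ee_rot: [[0.248, 0.72, 0.648], [0.922, -0.381, 0.07], [0.297, 0.58, -0.759]]
contact_force: [-0.1, -0.7, -0.5]
gripper_width: -0.001
[ -5.6 -16.7 125.9  14.8  31.6 -84.6] tilt 40.7 head 6.2 xhead 74.9
(np.float32(87.620255), np.float64(11.25))
succulent [[0.678, 0.3], [0.815, 0.044]]
cloche [[0.653, -0.05]]
mister [[0.434, -0.449]]
clay_pot [[0.424, -0.442]]
feed_jar [[0.451, -0.077]]
dibber [[0.491, 0.23]]
```

View pics/ov13.png

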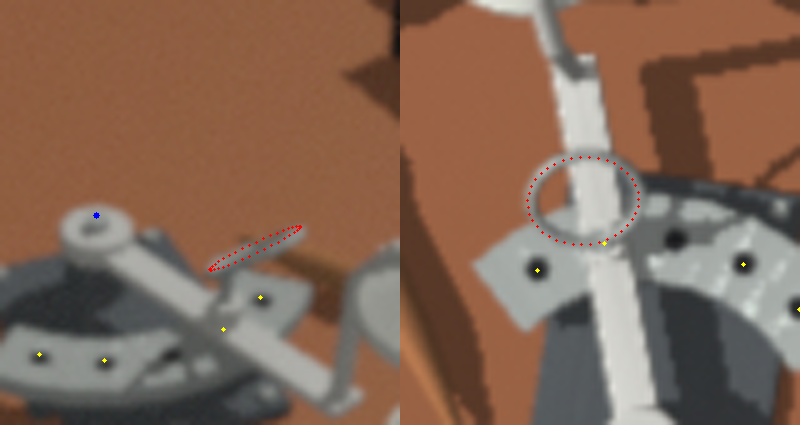

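View pics/s13.png

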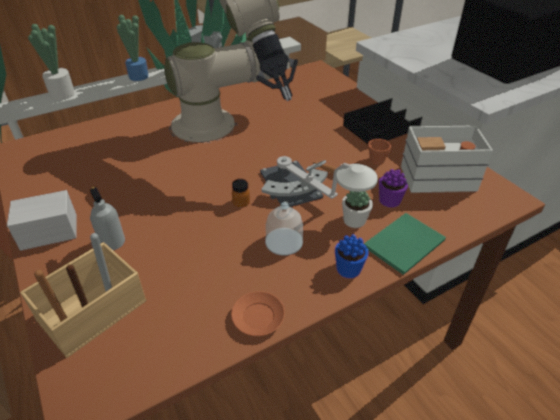

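The overlay shows the ring at its home height, with the middle hole at px (675,240) now open and the +40° hole at (537,269) still free. The loose objects are unmoved and the gripper is well clear, so I'm handing in.

```bash
python3 -c "
from h import *
print(robot.hand_in())"
```

```text
the job is handed in; nothing more can be done
None
```

The lamp arm now sits one hole towards the green succulent, on the +y side, with the pin home in that hole. I handed the job in at about 31 s with nothing gripped.

**How it was done:** The moves could not tilt the tool directly. I got a tilt of about 41°, tip outward, by turning against the last joint's stop high above the table. The closed fingertips then went through the pull ring, lifted the pin about 15 mm, swung the arm round and let the pin down.

**What did not go cleanly:**
- **First hook:** the insertion was too shallow, so the ring slipped off the tip and the pin dropped back into its starting hole. The second, deeper hook held.
- **Force on the ring:** the second hook briefly pressed it outward with about 15 N before I eased off.
- **Overshoot:** the swing went about 3° too far. I lowered the pin onto the arc and pushed the arm back until the pin dropped in.

**Last checks:**
- **Arm angle:** it measured 11.25° against -8.25° at the start, a swing of 19.5°. That is within the play of ±0.8° about 20°.
- **Pin:** a test push met about 10 N and the arm stopped at the edge of its play. The ring overlay matches zero lift.
- **Holes:** the middle hole is open and the outermost hole on the succulent's side is free.
- **Surroundings:** the surrounding objects look unmoved. In the last top view the finder missed the green succulent, which is now partly under the lamp, and placed the clay pot at the mister. The scene picture shows both where they were.
- **Robot:** the gripper finished clear of everything, with the tip 0.26 m above the table and contact force near zero.

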